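Weigh a tray of incense pots

TASK

First, with the scale still empty and before loading anything, zero it by pressing the recessed red tare button all the way down with the stylus, and stand the stylus back in its stand. Stand every amber pot that is there upright in the red tray while the tray is on its board, then slide the loaded tray (do not carry it through the air or tip it) over the small step up onto the scale so that it lies flat, squarely and centred on the pan with the pots still upright. Leave the jar, the spoon and the carton alone.

Things in the scene. Friction and masses are not known exactly. Their poses are not given: they have to be found in the camera images.
- scale: Bench scale, fixed, 246 x 160 mm. Origin on the table under the centre of its square steel weighing pan; z up. The pan is 160 x 160 mm, top 45 mm above the table, edges parallel to the scale's x and y. The white control panel (top 32 mm high) lies on the -x side of the pan, from x = -170 to -84 mm; it carries a display and the recessed tare button. The board stands on the -y side of the scale.
- pan_centre (a point): Centre of the pan's top surface (45 mm above the table); same axes as the scale.
- tare_button (a joint): Travel of the red spring tare button, m: 0 = up, 0.003 = fully down; about 0.8 N starts it, 3.2 N holds it fully down; it springs back up.
- button_top (a point): Centre of the button's top face. The button is 11 mm across and stands in a 14 x 14 mm well framed in yellow, its top 4 mm below the panel's surface, so fingers cannot reach it; it is pressed straight down.
- board: Light wooden riser board, fixed, 160 (x) x 180 (y) x 40 mm high, beside the scale on its -y side with a gap of 7 to 14 mm and the same heading; origin under its centre, at table height. Its top is 40 mm above the table: 5 mm lower than the pan.
- tray: Red tray, 0.2 to 0.33 kg, 122 (x) x 160 (y) mm, floor 4 mm thick, walls 4 mm thick and 20 mm high over the underside, flat underside with square edges. Origin at the centre of its underside, z up. It starts on the board; +y points to the scale. At each y end a dark wooden upright grip block, 14 mm (x) x 22 mm (y), from 12 to 56 mm above the underside.
- grip_lead (a point): Top centre of the tray's grip block at its +y (scale) end: tray frame (0, 91, 56) mm.
- grip_rear (a point): Top centre of the tray's grip block at its -y end: tray frame (0, -91, 56) mm.
- stylus: Button stylus, about 35 g: yellow round handle 16 mm across and 55 mm long above a steel pin 5 mm across and 32 mm long. Origin at the shoulder where the pin leaves the handle's underside; z points up along the handle. It starts upright in its stand, the shoulder resting on the stand's top.
- stylus_tip (a point): Free end of the stylus's pin, 32 mm below its origin.
- stand: Dark wooden stylus stand, fixed, block 60 x 60 x 40 mm; origin under its centre.
- stand_hole (a point): Centre of the mouth of the stand's 13 x 13 mm through hole, on its top, 40 mm above the table; the stylus's origin lies here when it is home.
- jar: Clear jar with white lid, 64 mm across, 85 mm high; leave alone.
- spoon: Measuring spoon lying on the table; leave alone.
- carton: Cardboard carton 60 x 90 x 45 mm; leave alone.
- pot1: Squat amber glass pot of incense, 60 g: round body 36 mm across and 28 mm high, with a fixed white knob stopper 17 mm across from 28 to 60 mm above its foot (the top). Origin at the centre of its foot, z up. Starts standing on the table; 3 to 5 pots are present.
- pot2: Squat amber glass pot of incense, 60 g: round body 36 mm across and 28 mm high, with a fixed white knob stopper 17 mm across from 28 to 60 mm above its foot (the top). Origin at the centre of its foot, z up. Starts standing on the table; 3 to 5 pots are present.
- pot3: Squat amber glass pot of incense, 60 g: round body 36 mm across and 28 mm high, with a fixed white knob stopper 17 mm across from 28 to 60 mm above its foot (the top). Origin at the centre of its foot, z up. Starts standing on the table; 3 to 5 pots are present.
- pot4: Squat amber glass pot of incense, 60 g: round body 36 mm across and 28 mm high, with a fixed white knob stopper 17 mm across from 28 to 60 mm above its foot (the top). Origin at the centre of its foot, z up. Starts standing on the table; 3 to 5 pots are present.
- pot5: Squat amber glass pot of incense, 60 g: round body 36 mm across and 28 mm high, with a fixed white knob stopper 17 mm across from 28 to 60 mm above its foot (the top). Origin at the centre of its foot, z up. Starts standing on the table; 3 to 5 pots are present.

How it is judged (in metres and radians):
On the way, in this order (a step that is already met when the one before it is completed fails the run):
1. the tare button is pressed down with the stylus's tip while the tray is still on its board (value of joint tare_button above 0.0022 m and distance between stylus_tip and button_top below 0.005 m and height (world z) of tray below 0.043 m and angle between tray's own z axis and vertical below 0.03 rad and horizontal distance between tray and pan_centre above 0.12 m), for 0.1 s.
2. every pot stands upright in the tray, the tray still flat on its board (x of pot1 in the frame of tray between -0.052 and 0.052 m and y of pot1 in the frame of tray between -0.07 and 0.07 m and z of each of pot1, pot2, pot3, pot4, pot5 in the frame of tray below 0.012 m and angle between each of pot1, pot2, pot3, pot4, pot5's own z axis and vertical below 0.15 rad and linear speed of each of pot1, pot2, pot3, pot4, pot5 below 0.03 m/s and x of pot2 in the frame of tray between -0.052 and 0.052 m and y of pot2 in the frame of tray between -0.07 and 0.07 m and x of pot3 in the frame of tray between -0.052 and 0.052 m and y of pot3 in the frame of tray between -0.07 and 0.07 m and x of pot4 in the frame of tray between -0.052 and 0.052 m and y of pot4 in the frame of tray between -0.07 and 0.07 m and x of pot5 in the frame of tray between -0.052 and 0.052 m and y of pot5 in the frame of tray between -0.07 and 0.07 m and height (world z) of tray below 0.043 m and angle between tray's own z axis and vertical below 0.03 rad and horizontal distance between tray and pan_centre above 0.12 m), for 0.2 s.
3. the tray lies flat on the pan with the pots upright in it (x of pot1 in the frame of tray between -0.052 and 0.052 m and y of pot1 in the frame of tray between -0.07 and 0.07 m and z of each of pot1, pot2, pot3, pot4, pot5 in the frame of tray below 0.012 m and angle between each of pot1, pot2, pot3, pot4, pot5's own z axis and vertical below 0.15 rad and linear speed of each of pot1, pot2, pot3, pot4, pot5 below 0.03 m/s and x of pot2 in the frame of tray between -0.052 and 0.052 m and y of pot2 in the frame of tray between -0.07 and 0.07 m and x of pot3 in the frame of tray between -0.052 and 0.052 m and y of pot3 in the frame of tray between -0.07 and 0.07 m and x of pot4 in the frame of tray between -0.052 and 0.052 m and y of pot4 in the frame of tray between -0.07 and 0.07 m and x of pot5 in the frame of tray between -0.052 and 0.052 m and y of pot5 in the frame of tray between -0.07 and 0.07 m and distance between tray and pan_centre below 0.018 m and angle between tray's own z axis and vertical below 0.03 rad), for 0.2 s.
At the end, for the whole second after the job is handed in: The tray lies flat on the pan (within 1.7 degrees), its centre within 15 mm of the pan's and square to it within 8 degrees, at rest; every pot present stands on the tray's floor upright within 8.5 degrees; the stylus stands in its stand, its shoulder within 6 mm of the hole's mouth (x of pot1 in the frame of tray between -0.052 and 0.052 m and y of pot1 in the frame of tray between -0.07 and 0.07 m and z of each of pot1, pot2, pot3, pot4, pot5 in the frame of tray below 0.012 m and angle between each of pot1, pot2, pot3, pot4, pot5's own z axis and vertical below 0.15 rad and linear speed of each of pot1, pot2, pot3, pot4, pot5 below 0.03 m/s and x of pot2 in the frame of tray between -0.052 and 0.052 m and y of pot2 in the frame of tray between -0.07 and 0.07 m and x of pot3 in the frame of tray between -0.052 and 0.052 m and y of pot3 in the frame of tray between -0.07 and 0.07 m and x of pot4 in the frame of tray between -0.052 and 0.052 m and y of pot4 in the frame of tray between -0.07 and 0.07 m and x of pot5 in the frame of tray between -0.052 and 0.052 m and y of pot5 in the frame of tray between -0.07 and 0.07 m and horizontal distance between tray and pan_centre below 0.015 m and height (world z) of tray between 0.042 and 0.048 m and angle between tray's own z axis and vertical below 0.03 rad and angle between the x axis of tray and the x axis of scale, either way round below 0.14 rad and linear speed of tray below 0.01 m/s and distance between stylus and stand_hole below 0.006 m and angle between stylus's own z axis and vertical below 0.1 rad); the robot touches nothing.
It fails at once if the tray is lifted and carried (its centre more than 16 mm above the board's top) (height (world z) of tray above 0.056 m).
It fails at once if the tray is tipped by more than 10 degrees (angle between tray's own z axis and vertical above 0.175 rad).
It fails at once if the jar, the spoon or the carton is moved by more than 30 mm (distance of any of jar, spoon, carton from where it was at the start of the episode above 0.03 m).
Of pot1, pot2, pot3, pot4, pot5 only 3 to 5 are there at a start; the rules pass over those that are not, and their reading is None.
At some moment in a run one of pot1, pot2, pot3, pot4, pot5 may be knocked a few centimetres aside while the robot is not near it.
It also fails if it takes over 210 s, if anything falls off the work surface, if the arm or the gripper's body presses on something with over 40 N, if the wrist force passes 120 N, or if a joint passes its speed limit or range.

ROBOT

A 6-joint arm with a two-finger parallel gripper is mounted at the origin on the work surface. World frame = base frame: x ahead of the robot, y to its left, z up, the work surface at z = 0. Lengths are in mm, angles in rad, forces in N, time in s.
With the tool pointing down it reaches from about 350 to 875 mm from the base axis. Payload 4.2 kg.
Tool frame: the origin (TCP) lies midway between the tips of the shut fingers; the grasp point (between the pads) lies 19 mm behind it (arm.tcp_to_grasp is the distance from the TCP to the grasp point, in mm); z points along the fingers, y is the line along which they close (so a half turn about z gives the same grasp; the last joint's range is limited). The gripper opens to 85 mm and grips with 20 to 120 N. Pads are 22 mm wide; open, the fingers measure 114 mm over their backs; the gripper's body (76 mm by 85 mm) begins 54 mm behind the grasp point. The pads swing forward as they close: fully open they stand 13 mm farther back than shut.
Start: joints at [1.364, 0.385, 0.008, 0, -1.194, -0.259], TCP at [280.677, 558.408, 210.312] pointing down, gripper open.
Joint ranges: [-3.14, 3.14], [-1.21, 2.06], [-1.07, 1.41], [-3.16, 2.05], [-2.99, -0.16], [-3.1, 3.1]. Speed limits (rad/s): [2.79, 2.79, 3.14, 3.14, 3.14, 3.14].

INTERFACE

Orientations are given as a unit quaternion [x, y, z, w].
In Python, from bench import arm, imaging, job, models gives the robot as it stands.
- The arm moves only by the tool arm_command, never from a script. Its argument "rows" is a list of rows, each an object with "grip": the opening, from 0 (shut) to 1 (fully open); "linear": the shift along the tool's x, y, z in mm, a list of three; "rot": the turn, a rotation vector about the tool's x, y, z in rad, a list of three. In form: [{"grip": grip, "linear": [tx, ty, tz], "rot": [rx, ry, rz]}, ...]. A call has 1 to 10 rows; each row is the pose to reach, as a shift and turn from the pose commanded when the call began, along the tool's axes at that moment; what a row does not reach only later rows make up. A row lasts 1/8 s, in which the tool goes at most 62.5 mm and 10.7 degrees, less where a joint would pass 70% of its speed; a pose out of reach is approached as far as the arm can. A call with a gripper value outside its range is refused whole. The fingers move at their own pace and stop on an object; the grip force is fixed at half the most. Time passes only in rows, so rows that repeat a pose let the fingers close. It gives the time, the measured TCP pose, the force, the opening and the grip force at its end, in the units of the state.
- arm.read_state(): the state, without advancing time (a new reading comes with each control period).
- imaging.get_image(name): name is "side" or "top"; returns a dict with "frame" (400x640x3 uint8, red, green, blue), "fx", "fy", "cx", "cy" (pixels), "extrinsics" (4x4, takes a point from world to camera coordinates). Camera axes: x right, y down, z forward; pixel columns grow to the right and rows downward; lengths in mm; the calibration is good to about 2 mm. A picture is of the moment at which its call begins. There is no depth.
- job.job_done(): hands the job in; it is judged then, once.
Trained networks look in a picture, given as the dict that the camera call returned (one of the last four; its "shot" number tells which), for a name from the list of things; names that differ only in an ending like _2 or _b are one class to them, and where a whole thing is asked for, a point or a joint stands for the part that bears it (a point fixed in the world has none). Each returns a list of dicts, best first, with "score" (0 to 1); they miss things now and then, are a little off and sometimes report something else, mostly with a low value. They report only what shows in the picture. A call takes as long as a camera call.
- models.spot_in(picture, query): "rect" ([left, top, right, bottom] in pixels, round what is visible of it).
- models.tip_of(picture, query): "pixel" ([column, row] in pixels: a listed point, or the origin of a listed thing).
The state is a dict: "clock": time; "joints": joint angles; "joint_vel": joint speeds; "joint_efforts": joint torques, N m; "position": TCP position; "ee_rot": TCP orientation; "contact_force": force on the tool from outside, world axes, zero at the start; "wrist_torque": the same for the moment, N m; "gripper_width": finger opening in mm; "grasp_force": force on a finger pad.
Only numpy, scipy, OpenCV 4.12 (cv2) and the standard library are available. Lean on these libraries where they do the work, as an engineer would, in place of code of your own. Each camera call takes 0.05 s, during which the arm holds its last target. There are 200 camera calls.

## Working session

There is one attempt and no reset: what is moved stays moved. The work goes in short steps, Python scripts to look and compute and a tool call to move; the robot and the scene stay as the last step left them, time stands still between calls to the robot, and variables do not carry over. Pictures are saved under pics/ and viewed, at most 14 in all, crops included, and the job is handed in when it is done.

Besides the shell and the picture viewer there is one more tool, called as name([rows], argument=value, ...), one row to a line, values as JSON. arm_command: Moves the arm, as the interface text tells. Its arguments: {"type":"object","properties":{"rows":{"type":"array"}},"required":["rows"]}

```bash
mkdir -p pics; ls; python3 - <<'E'
from bench import arm, imaging, job, models
import cv2,numpy as np
s=arm.read_state(); print(s['position'],s['ee_rot'],s['gripper_width'])
for n in("side","top"):
    p=imaging.get_image(n); cv2.imwrite(f"pics/{n}0.png",p["frame"][:,:,::-1]); print(n,p["fx"],p["fy"],p["cx"],p["cy"],np.round(p["extrinsics"],4).tolist())
    for q in["button_top","pan_centre","grip_lead","grip_rear","stylus","stand_hole","stylus_tip","pot1","jar","spoon","carton","board","tray"]:
        print(q,[(np.round(d["pixel"],1).tolist(),round(d["score"],2)) for d in models.tip_of(p,q)][:7])
    print("potrect",[(np.round(d["rect"]).tolist(),round(d["score"],2)) for d in models.spot_in(p,"pot1")])
E
```

```text
pics
[280.41263472 557.87662863 209.23860126] [ 9.72978860e-01 -2.30891820e-01 -2.10391474e-04  1.02979480e-03] 85.36755303881617
side 362.1080733342443 362.1080733342443 316.763160853166 194.3775400996223 [[0.899, -0.4378, 0.0128, -552.3792], [-0.2214, -0.4794, -0.8492, 226.5234], [0.3779, 0.7606, -0.5278, 720.3494], [0.0, 0.0, 0.0, 1.0]]
button_top []
pan_centre [([279.6, 177.5], 0.83), ([280.3, 190.5], 0.33)]
grip_lead [([293.5, 176.2], 0.67)]
grip_rear [([332.6, 211.6], 0.76)]
stylus [([253.9, 227.8], 0.47), ([333.0, 211.8], 0.17)]
stand_hole [([250.8, 224.8], 0.58)]
stylus_tip [([253.0, 236.0], 0.51)]
pot1 [([377.2, 277.5], 0.87), ([359.4, 327.2], 0.64), ([313.9, 208.9], 0.16)]
jar [([386.9, 223.7], 0.67), ([278.4, 177.8], 0.62)]
spoon [([295.0, 175.8], 0.35)]
carton [([217.6, 177.8], 0.55)]
board [([319.6, 223.2], 0.76), ([253.6, 244.6], 0.15)]
tray [([312.2, 206.9], 0.84)]
potrect [([349.0, 306.0, 369.0, 339.0], 0.94), ([368.0, 259.0, 386.0, 282.0], 0.83), ([335.0, 266.0, 352.0, 292.0], 0.7), ([275.0, 202.0, 359.0, 251.0], 0.37)]
top 368.235506668813 368.235506668813 318.1285936808858 195.97945390138793 [[-0.0026, -1.0, -0.0075, 58.1208], [-0.9928, 0.0034, -0.1196, 626.5801], [0.1196, 0.0071, -0.9928, 1130.2459], [0.0, 0.0, 0.0, 1.0]]
button_top []
pan_centre [([272.0, 209.6], 0.73)]
grip_lead [([296.7, 198.9], 0.55)]
grip_rear [([359.8, 193.7], 0.9), ([330.6, 199.9], 0.34)]
stylus []
stand_hole [([327.4, 252.4], 0.64)]
stylus_tip []
pot1 [([402.2, 217.2], 0.61), ([434.1, 218.1], 0.59), ([406.6, 185.1], 0.45)]
jar [([351.5, 146.3], 0.68)]
spoon [([414.5, 165.1], 0.89)]
carton [([216.4, 253.8], 0.95), ([327.7, 249.5], 0.58)]
board [([329.4, 201.2], 0.43)]
tray [([327.6, 198.8], 0.84), ([352.0, 144.7], 0.67)]
potrect [([402.0, 181.0, 412.0, 194.0], 0.65), ([400.0, 211.0, 411.0, 222.0], 0.52)]
```

```bash
python3 - <<'E'
import cv2
a=cv2.imread("pics/side0.png")[120:360,180:440]; cv2.imwrite("pics/side0c.png",cv2.resize(a,None,fx=2.5,fy=2.5,interpolation=3)[:600])
b=cv2.imread("pics/top0.png")[110:300,190:450]; cv2.imwrite("pics/top0c.png",cv2.resize(b,None,fx=3,fy=3,interpolation=3))
E
```

```text
(no output)
```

View pics/side0c.png

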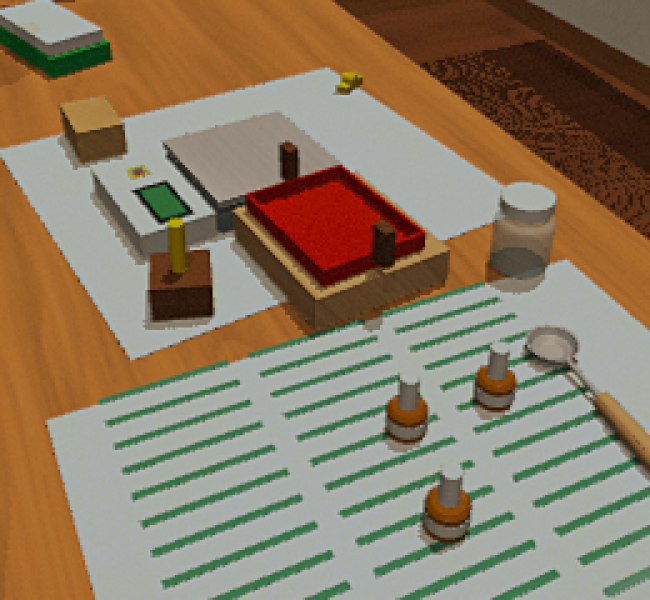

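View pics/top0c.png

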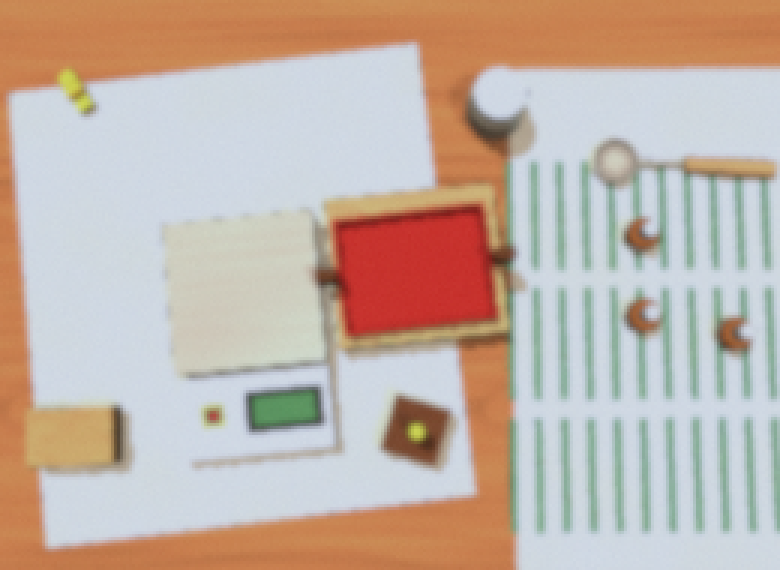

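Side view: three pots (full-image ~(343,288), (378,275), (359,325)), stylus in its stand at (250,225), tray on board, spoon right of the pots. Top view: the button is at full-image ~(261,248), the stylus top at ~(329,254), and pots at ~(404,189), (405,215), (435,221).

```bash
cat > h.py <<'E'
from bench import arm, imaging, job, models
import cv2,numpy as np
from scipy.spatial.transform import Rotation as R
def world(p,uv,z):
    E=np.array(p["extrinsics"]); r=E[:3,:3].T@np.array([(uv[0]-p["cx"])/p["fx"],(uv[1]-p["cy"])/p["fy"],1]); c=-E[:3,:3].T@E[:3,3]
    return (c+r*(z-c[2])/r[2])[:2]
def tri(ps,uvs):
    A=[];b=[]
    for p,uv in zip(ps,uvs):
        E=np.array(p["extrinsics"]); r=E[:3,:3].T@np.array([(uv[0]-p["cx"])/p["fx"],(uv[1]-p["cy"])/p["fy"],1]); r/=np.linalg.norm(r)
        c=-E[:3,:3].T@E[:3,3]; M=np.eye(3)-np.outer(r,r); A.append(M); b.append(M@c)
    return np.linalg.lstsq(np.vstack(A),np.hstack(b),rcond=None)[0]
def pix(p,X):
    E=np.array(p["extrinsics"]); c=E[:3,:3]@np.array(X)+E[:3,3]; return np.round([p["fx"]*c[0]/c[2]+p["cx"],p["fy"]*c[1]/c[2]+p["cy"]],1)
def move(xyz,yaw=None):
    """shift in tool axes to bring TCP to xyz; yaw: world direction of tool y (mod pi)"""
    s=arm.read_state(); Rt=R.from_quat(s["ee_rot"]).as_matrix(); d=Rt.T@(np.array(xyz)-s["position"])
    out=[np.round(d,1).tolist()]
    cur=np.arctan2(Rt[1,1],Rt[0,1]); out.append(("yaw_y",round(cur,3)))
    if yaw is not None: out.append(("rz",round(-((yaw-cur+np.pi/2)%np.pi-np.pi/2),3)))
    return out
def mask(p,lo,hi):
    h=cv2.cvtColor(p["frame"],cv2.COLOR_RGB2HSV); return cv2.inRange(h,np.array(lo),np.array(hi))
def blobs(m,a=4):
    n,l,s,c=cv2.connectedComponentsWithStats(m); return [(np.round(c[i],1).tolist(),int(s[i,4])) for i in range(1,n) if s[i,4]>=a]
E
python3 - <<'E'
from h import *
ps={n:imaging.get_image(n) for n in("side","top")}
for n,p in ps.items():
    print(n,"yellow",blobs(mask(p,(24,150,110),(34,255,255)))) 
    print(" red",blobs(mask(p,(0,190,110),(4,255,255)),2))
    print(" amber",blobs(mask(p,(8,190,90),(17,255,255)),10))
    print(" green",blobs(mask(p,(55,80,60),(75,255,200)),40))
for z,zt in((32,'disp'),):
    m=mask(ps["top"],(55,80,60),(75,255,200))
    n,l,s,c=cv2.connectedComponentsWithStats(m[:, :345]); i=1+np.argmax(s[1:,4]); r=cv2.minAreaRect(np.argwhere(l==i)[:,::-1].astype(np.float32)); W=[world(ps["top"],q,32) for q in cv2.boxPoints(r)]; print("disp",np.round(W,1).tolist())
# tray rim
m=mask(ps["top"],(0,150,60),(5,255,255));n,l,s,c=cv2.connectedComponentsWithStats(m); i=1+np.argmax(s[1:,4]); r=cv2.minAreaRect(np.argwhere(l==i)[:,::-1].astype(np.float32)); W=[world(ps["top"],q,58) for q in cv2.boxPoints(r)]; print("tray",np.round(W,1).tolist(),np.mean(W,0),s[i])
for q in["grip_lead","grip_rear","stand_hole","carton","spoon","jar"]:
    a=models.tip_of(ps["top"],q);b=models.tip_of(ps["side"],q)
    if a and b: print(q,a[0]["pixel"],b[0]["pixel"],np.round(tri([ps["top"],ps["side"]],[a[0]["pixel"],b[0]["pixel"]]),1),np.round(world(ps["top"],a[0]["pixel"],96),1))
for n,p in ps.items():
    for d in models.tip_of(p,"pot1"): print(n,"pot",np.round(world(p,d["pixel"],0),1),round(d["score"],2))
    for d in models.tip_of(p,"pan_centre"): print(n,"pan",np.round(world(p,d["pixel"],45),1),round(d["score"],2))
E
```

```text
side yellow [([319.3, 149.6], 10), ([317.2, 153.6], 9), ([232.4, 188.3], 7), ([237.8, 187.2], 5), ([249.5, 208.5], 20)]
 red [([122.9, 119.5], 168), ([310.5, 187.5], 6), ([317.0, 187.0], 5), ([305.5, 189.0], 2), ([299.5, 191.0], 2), ([302.5, 190.0], 2), ([324.9, 193.3], 10), ([309.8, 208.9], 1040), ([285.0, 195.4], 5), ([289.5, 194.0], 2), ([335.0, 201.4], 9), ([342.5, 207.5], 4), ([336.5, 209.5], 2), ([342.0, 213.9], 32)]
 amber [([205.9, 27.9], 564), ([156.1, 23.1], 41), ([225.0, 21.2], 34), ([249.7, 31.9], 301), ([76.6, 26.9], 46), ([21.4, 48.0], 369), ([251.1, 82.4], 39), ([192.2, 91.1], 12), ([173.4, 105.5], 219), ([264.8, 100.5], 13), ([157.1, 253.6], 33210), ([47.1, 106.8], 15), ([1.5, 129.1], 42), ([363.1, 122.0], 20), ([344.3, 126.9], 110), ([438.0, 160.1], 62), ([471.6, 180.9], 16), ([478.0, 183.6], 16), ([426.1, 187.4], 19), ([433.9, 188.9], 14), ([484.4, 188.2], 12), ([493.6, 193.3], 40), ([428.2, 195.0], 21), ([440.3, 201.3], 15), ([452.5, 202.7], 11), ([441.7, 208.0], 47), ([458.7, 211.8], 38), ([363.6, 226.0], 334), ([443.5, 214.4], 10), ([252.3, 227.6], 154), ([477.9,
[... 1970 characters left out ...]
.0] [599.  117.  103.4] [601.1 117. ]
grip_rear [359.1, 192.8] [335.6, 211.5] [629.4 -68.   93.3] [629.  -67.7]
stand_hole [331.3, 252.0] [252.4, 226.0] [450.   16.4  50.2] [452.7  17.3]
carton [216.3, 254.7] [216.9, 176.5] [441.3 384.2   3.4] [445.6 357.9]
spoon [416.4, 165.7] [417.1, 280.9] [ 729.2 -266.5    4.8] [ 711.3 -242.9]
jar [353.8, 144.5] [387.8, 223.7] [ 8.009e+02 -6.130e+01  1.000e-01] [778.2 -53.8]
side pot [ 569.3 -212.6] 0.75
side pot [ 651.5 -221.2] 0.63
side pot [ 549.6 -316.6] 0.57
side pan [583.1 215.6] 0.91
side pan [446.   24.8] 0.19
top pot [ 654.4 -229.6] 0.59
top pot [ 550.  -315.7] 0.47
top pot [ 559. -213.] 0.46
top pan [582.3 199.6] 0.66
top pan [452.4  23.3] 0.23
```

```bash
python3 - <<'E'
from h import *
t=imaging.get_image("top");s=imaging.get_image("side")
m=mask(t,(15,110,90),(38,255,255)); n=np.zeros_like(m); n[240:258,252:270]=255
print("btn yellow top",blobs(m&n,2)); 
sub=t["frame"][243:255,255:269].astype(int); sat=sub.max(2)-sub.min(2); print(sat)
w=np.clip(sat-40,0,None); yy,xx=np.mgrid[243:255,255:269]; c=[(w*xx).sum()/w.sum(),(w*yy).sum()/w.sum()]; print(c)
sub=s["frame"][181:195,227:244].astype(int); sat=sub.max(2)-sub.min(2); w=np.clip(sat-40,0,None); yy,xx=np.mgrid[181:195,227:244]; d=[(w*xx).sum()/w.sum(),(w*yy).sum()/w.sum()]; print(d)
print("button top",world(t,c,31),"side",world(s,d,31),tri([t,s],[c,d]))
print("stylus",world(t,(328.4,253.5),93),"side",world(s,(249.5,208.5),67))
print("tray y",pix(t,(599,117,96)),pix(s,(599,117,96)))
# dark/grips centroid
print(move([452,21,200]))
E
```

```text
btn yellow top []
[[ 21  19  19  18  17  15  14  15  14  17  18  20  20  19]
 [ 20  17  12   8   9  15  17  17  11   9  18  19  21  20]
 [ 17  10  16  28  37  42  43  41  34  15  14  19  20  20]
 [ 16   8  35  49  52  56  59  53  41  21  12  19  20  20]
 [ 16   7  34  48  58  78  85  68  48  25   9  19  20  21]
 [ 17   8  29  46  65  95 108  84  55  28   7  19  20  20]
 [ 17   8  28  46  60  84  95  76  57  35   8  16  20  19]
 [ 17   9  25  47  49  54  60  56  50  39  11  16  21  21]
 [ 19  13  20  45  46  40  40  42  45  33   8  16  20  20]
 [ 19  15   9  27  28  23  21  22  20  12  10  18  21  21]
 [ 21  18  14   9   8  10  13  14  14  15  18  20  20  21]
 [ 21  19  18  18  16  20  19  18  19  18  20  19  21  20]]
[np.float64(260.6883852691218), np.float64(248.11473087818698)]
[np.float64(234.72947976878612), np.float64(188.27052023121388)]
button top [463.26591909 237.12185729] side [463.59637521 240.93150888] [463.03870602 236.80128997  33.40179625]
stylus [448.23126881  25.82782333] side [458.58908376  68.04450893]
tray y [297.8 202.9] [293.3 178.3]
[[394.5, 403.2, 10.3], ('yaw_y', np.float64(-2.037))]
```

```bash
python3 - <<'E'
from h import *
t=imaging.get_image("top");s=imaging.get_image("side")
m=mask(s,(20,90,60),(36,255,255)); m[:, :240]=0;m[:,262:]=0;m[:200]=0;m[235:]=0
ys,xs=np.nonzero(m); print(xs.min(),xs.max(),ys.min(),ys.max(),xs.mean(),ys.mean())
print(pix(s,(448,26,95)),pix(s,(448,26,40)),world(s,(xs.mean(),ys.mean()),67))
print(move([449,26,115],-2.037))
E
```

```text
247 254 207 228 250.55862068965519 217.46206896551723
[249.4 208.8] [251.3 227.4] [449.47803323  29.61114902]
[[389.5, 400.1, 95.3], ('yaw_y', np.float64(-2.037)), ('rz', np.float64(0.0))]
```

arm_command([
  {"grip":0.6,"linear":[194,200,20],"rot":[0,0,0]},
  {"grip":0.6,"linear":[389,399,50],"rot":[0,0,0]},
  {"grip":0.6,"linear":[389,399,50],"rot":[0,0,0]},
  {"grip":0.6,"linear":[389,399,50],"rot":[0,0,0]},
  {"grip":0.6,"linear":[389,399,50],"rot":[0,0,0]},
  {"grip":0.6,"linear":[389,399,50],"rot":[0,0,0]},
  {"grip":0.6,"linear":[389,399,50],"rot":[0,0,0]},
  {"grip":0.6,"linear":[389,399,50],"rot":[0,0,0]},
  {"grip":0.6,"linear":[389,399,50],"rot":[0,0,0]},
  {"grip":0.6,"linear":[389,399,50],"rot":[0,0,0]},
])

```text
clock: 3.85
position: [449.2, 23.7, 159.9]
ee_rot: [0.972, -0.234, -0.0, 0.0]
contact_force: [-0.2, 0.6, 0.4]
gripper_width: 51.2
grasp_force: 0.0
```

arm_command([
  {"grip":0.6,"linear":[0,0,0],"rot":[0,0,0]},
  {"grip":0.6,"linear":[0,0,0],"rot":[0,0,0]},
])

```text
clock: 4.1
position: [449.0, 28.3, 160.6]
ee_rot: [0.973, -0.23, 0.0, -0.0]
contact_force: [0.9, 0.6, 0.5]
gripper_width: 51.5
grasp_force: 0.0
```

```bash
python3 - <<'E'
from h import *
s=arm.read_state(); print(s["position"],s["gripper_width"])
t=imaging.get_image("top");p=imaging.get_image("side")
a=t["frame"][200:300,280:380];b=p["frame"][150:250,200:300]
cv2.imwrite("pics/g1.png",np.hstack([cv2.resize(x[:,:,::-1],(400,400),interpolation=3) for x in(a,b)]))
print(move([449,27,58],-2.037)); print(pix(p,s["position"]),pix(t,s["position"]))
E
```

```text
[449.02452728  28.3136273  160.5664006 ] 51.513586851111114
[[0.6, 1.3, 102.5], ('yaw_y', np.float64(-2.034)), ('rz', np.float64(0.003))]
[247.1 184.4] [328.  254.1]
```

View pics/g1.png

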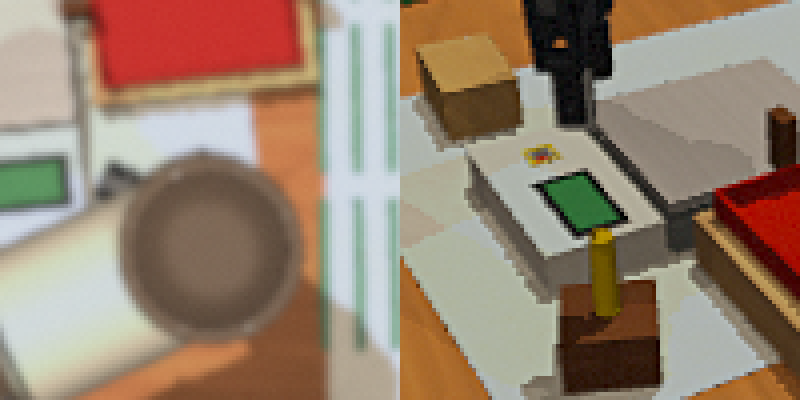

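Side crop: the stylus is upright at ~(250,217), with the gripper above and behind it in line. Next: descend and grasp.

arm_command([
  {"grip":0.6,"linear":[0.5,1,50],"rot":[0,0,0]},
  {"grip":0.6,"linear":[0.5,1,85],"rot":[0,0,0]},
  {"grip":0.6,"linear":[0.5,1,102],"rot":[0,0,0]},
  {"grip":0.6,"linear":[0.5,1,102],"rot":[0,0,0]},
  {"grip":0,"linear":[0.5,1,102],"rot":[0,0,0]},
  {"grip":0,"linear":[0.5,1,102],"rot":[0,0,0]},
  {"grip":0,"linear":[0.5,1,102],"rot":[0,0,0]},
  {"grip":0,"linear":[0.5,1,102],"rot":[0,0,0]},
  {"grip":0,"linear":[0.5,1,102],"rot":[0,0,0]},
])

```text
clock: 5.32
position: [450.1, 26.4, 59.4]
ee_rot: [0.973, -0.231, 0.001, -0.001]
contact_force: [-1.8, 0.5, 6.4]
gripper_width: 13.4
grasp_force: 58.7
```

arm_command([
  {"grip":0,"linear":[0,0,-20],"rot":[0,0,0]},
  {"grip":0,"linear":[0,0,-50],"rot":[0,0,0]},
  {"grip":0,"linear":[0,0,-80],"rot":[0,0,0]},
  {"grip":0,"linear":[0,0,-80],"rot":[0,0,0]},
  {"grip":0,"linear":[0,0,-80],"rot":[0,0,0]},
])

```text
clock: 5.95
position: [448.2, 25.9, 137.6]
ee_rot: [0.973, -0.231, -0.001, 0.0]
contact_force: [0.6, 0.1, 0.5]
gripper_width: 13.4
grasp_force: 58.5
```

```bash
python3 - <<'E'
from h import *
s=arm.read_state(); print(s["position"],s["gripper_width"],s["contact_force"])
p=imaging.get_image("side")
b=p["frame"][140:250,190:300]
cv2.imwrite("pics/g2.png",cv2.resize(b[:,:,::-1],(550,550),interpolation=3))
for q in("stylus","stylus_tip"):print(q,models.tip_of(p,q)[:2])
print("tip expect",pix(p,s["position"]+np.array([0,0,40-59-32])),"shoulder",pix(p,s["position"]+np.array([0,0,40-59])))
E
```

```text
[448.22046067  25.86123017 137.61926102] 13.36580544995859 [0.56399093 0.14036112 0.50397379]
stylus []
stylus_tip [{'pixel': [247.4, 211.1], 'score': 0.53}]
tip expect [249.8 211.7] shoulder [248.7 200.4]
```

View pics/g2.png

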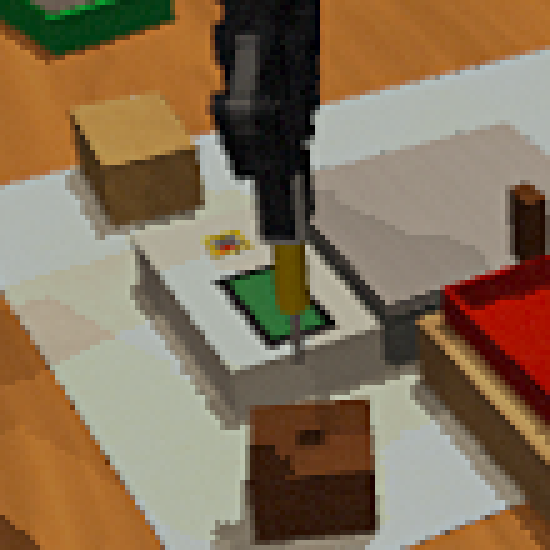

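```bash
python3 - <<'E'
from h import *
print(move([463.5,238,100]))
E
```

```text
[[-81.7, -196.5, 37.0], ('yaw_y', np.float64(-2.037))]
```

arm_command([
  {"grip":0,"linear":[-20,-49,0],"rot":[0,0,0]},
  {"grip":0,"linear":[-41,-98,0],"rot":[0,0,0]},
  {"grip":0,"linear":[-61,-147,10],"rot":[0,0,0]},
  {"grip":0,"linear":[-81.7,-196.5,20],"rot":[0,0,0]},
  {"grip":0,"linear":[-81.7,-196.5,37],"rot":[0,0,0]},
  {"grip":0,"linear":[-81.7,-196.5,37],"rot":[0,0,0]},
  {"grip":0,"linear":[-81.7,-196.5,37],"rot":[0,0,0]},
])

```text
clock: 6.98
position: [464.4, 237.9, 101.3]
ee_rot: [0.973, -0.231, -0.0, 0.0]
contact_force: [0.4, 0.5, -0.5]
gripper_width: 13.4
grasp_force: 58.7
```

```bash
python3 - <<'E'
from h import *
s=arm.read_state(); print(s["position"],s["contact_force"])
t=imaging.get_image("top");p=imaging.get_image("side")
b=p["frame"][150:210,200:280];a=t["frame"][215:275,220:300]
cv2.imwrite("pics/g3.png",np.hstack([cv2.resize(x[:,:,::-1],(400,300),interpolation=3) for x in (b,a)]))
tip=s["position"]+np.array([0,0,-51]);print("tip",pix(p,tip),"goal tip at z31",pix(p,[tip[0],tip[1],31]),move([463.5,238,100]))
print(models.tip_of(p,"stylus_tip")[:1])
E
```

```text
[464.35359188 237.88725708 101.3086644 ] [ 0.37374852  0.5293357  -0.485091  ]
tip [234.6 183. ] goal tip at z31 [235.3 188.7] [[-1.0, 0.5, 2.0], ('yaw_y', np.float64(-2.037))]
[{'pixel': [234.0, 182.8], 'score': 0.47}]
```

View pics/g3.png

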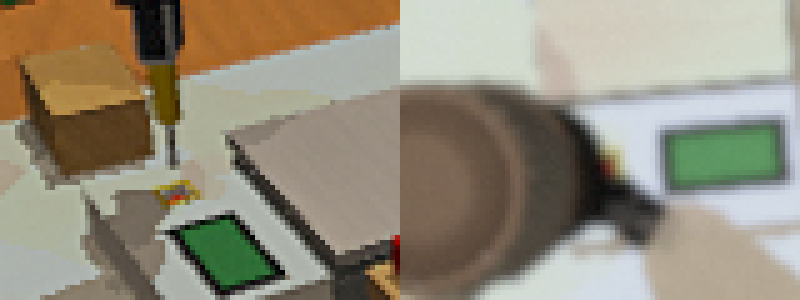

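The tip at (235,183) sits directly above the button at (235,189). Next: press.

arm_command([
  {"grip":0,"linear":[0,0,10],"rot":[0,0,0]},
  {"grip":0,"linear":[0,0,17],"rot":[0,0,0]},
  {"grip":0,"linear":[0,0,21],"rot":[0,0,0]},
  {"grip":0,"linear":[0,0,24],"rot":[0,0,0]},
  {"grip":0,"linear":[0,0,25],"rot":[0,0,0]},
  {"grip":0,"linear":[0,0,25],"rot":[0,0,0]},
])

```text
clock: 7.88
position: [464.3, 238.2, 76.6]
ee_rot: [0.973, -0.231, 0.0, 0.0]
contact_force: [-0.9, -1.6, 2.8]
gripper_width: 13.1
grasp_force: 58.8
```

arm_command([
  {"grip":0,"linear":[0,0,1],"rot":[0,0,0]},
  {"grip":0,"linear":[0,0,2],"rot":[0,0,0]},
  {"grip":0,"linear":[0,0,2],"rot":[0,0,0]},
  {"grip":0,"linear":[0,0,2],"rot":[0,0,0]},
])

```text
clock: 8.38
position: [465.1, 238.6, 76.0]
ee_rot: [0.973, -0.23, 0.001, -0.001]
contact_force: [-1.6, -3.0, 10.1]
gripper_width: 13.1
grasp_force: 59.6
```

arm_command([
  {"grip":0,"linear":[0,0,-15],"rot":[0,0,0]},
  {"grip":0,"linear":[0,0,-40],"rot":[0,0,0]},
  {"grip":0,"linear":[0,0,-62],"rot":[0,0,0]},
  {"grip":0,"linear":[0,0,-62],"rot":[0,0,0]},
])

```text
clock: 8.88
position: [465.4, 239.5, 138.3]
ee_rot: [0.973, -0.231, 0.001, -0.002]
contact_force: [-0.4, 0.2, -0.2]
gripper_width: 13.5
grasp_force: 58.5
```

```bash
python3 - <<'E'
from h import *
p=imaging.get_image("side");t=imaging.get_image("top")
b=p["frame"][215:240,240:265].astype(int); 
g=b.sum(2); np.set_printoptions(linewidth=200); print(g[5:18])
print(pix(p,[449,26.5,40]))
print(move([449,26.5,140]))
E
```

```text
[[282 283 278 280 283 281 283 278 275 327 293 276 270 270 268 270 267 172 122 125 133 138 123 203 512]
 [229 197 196 204 171 164 161 167 159 157 164 166 168 158 169 167 158 165 167 176 168 173 154  97 513]
 [192 169 171 174 177 174 182 183 177 187 197 194 186 190 193 187 179 179 181 188 175 187 179 127 523]
 [208 169 188 182 173 191 180 171 179 179 179 183 178 185 182 174 181 188 187 186 191 173 180 129 524]
 [210 174 188 177 180 189 185 183 184 178 164 176 186 181 186 195 182 177 192 189 183 178 179 136 519]
 [250 167 189 182 193 180 187 180 195 188 193 192 189 193 158 182 182 190 176 175 189 178 167 128 404]
 [242 173 178 187 187 180 176 183 181 146 103  68  81  58 111 168 181 191 184 191 183 181 181 138 430]
 [243 158 183 169 177 185 174 189 201 125  73  68  74  63 118 167 181 180 179 188 184 168 181 157 297]
 [232 160 170 185 183 183 183 187 181 123  72  84  83  80 124 179 180 183 188 179 190 182 174 163 304]
 [187 161 184 172 180 174 180 190 192 163 160 165 163 191 186 180 194 177 176 188 182 181 176 154 301]
 [188 174 188 177 188 180 178 190 187 190 199 197 200 209 201 184 183 185 185 186 183 192 180 155 324]
 [185 180 173 181 186 184 176 182 187 193 197 198 201 190 184 186 180 188 182 181 191 181 181 161 196]
 [187 177 188 185 182 195 191 191 186 183 189 179 175 186 185 182 188 192 183 183 177 183 192 164 203]]
[251.7 227.1]
[[81.9, 195.9, -4.1], ('yaw_y', np.float64(-2.037))]
```

arm_command([
  {"grip":0,"linear":[20,49,0],"rot":[0,0,0]},
  {"grip":0,"linear":[41,98,-2],"rot":[0,0,0]},
  {"grip":0,"linear":[61,147,-4],"rot":[0,0,0]},
  {"grip":0,"linear":[81.9,195.9,-4],"rot":[0,0,0]},
  {"grip":0,"linear":[81.9,195.9,5],"rot":[0,0,0]},
  {"grip":0,"linear":[81.9,195.9,15],"rot":[0,0,0]},
  {"grip":0,"linear":[81.9,195.9,33],"rot":[0,0,0]},
  {"grip":0,"linear":[81.9,195.9,33],"rot":[0,0,0]},
  {"grip":0,"linear":[81.9,195.9,33],"rot":[0,0,0]},
])

```text
clock: 10.1
position: [449.8, 27.3, 103.3]
ee_rot: [0.973, -0.23, -0.0, 0.0]
contact_force: [0.3, -0.7, -0.7]
gripper_width: 13.2
grasp_force: 58.7
```

```bash
python3 - <<'E'
from h import *
p=imaging.get_image("side");s=arm.read_state();print(s["position"],s["contact_force"])
tip=s["position"]+np.array([0,0,-51]);print("tip",pix(p,tip),pix(p,[tip[0],tip[1],40]))
b=p["frame"][190:240,225:275]
cv2.imwrite("pics/g4.png",cv2.resize(b[:,:,::-1],(500,500),interpolation=3))
print(move([449,26.5,59.4]))
E
```

```text
[449.95078409  27.25852166 103.55968351] [-0.5721873   0.30122404 -0.96214155]
tip [251.5 222.8] [252.  226.9]
[[-0.5, 1.1, 44.2], ('yaw_y', np.float64(-2.035))]
```

View pics/g4.png

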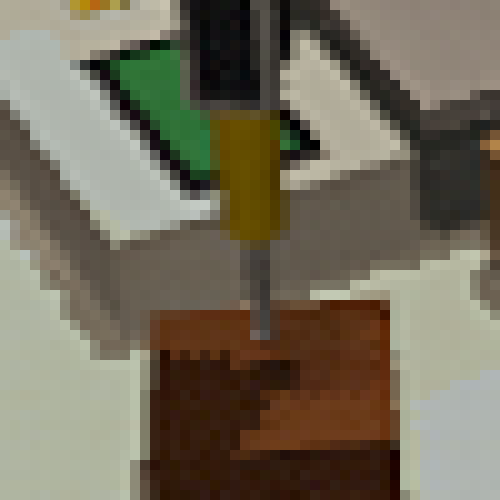

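arm_command([
  {"grip":0,"linear":[0,0.5,12],"rot":[0,0,0]},
  {"grip":0,"linear":[0,0.5,24],"rot":[0,0,0]},
  {"grip":0,"linear":[0,0.5,34],"rot":[0,0,0]},
  {"grip":0,"linear":[0,0.5,40],"rot":[0,0,0]},
  {"grip":0,"linear":[0,0.5,43],"rot":[0,0,0]},
  {"grip":0,"linear":[0,0.5,43],"rot":[0,0,0]},
])

```text
clock: 10.9
position: [449.3, 26.0, 60.2]
ee_rot: [0.973, -0.231, -0.0, 0.0]
contact_force: [1.0, -0.8, 0.3]
gripper_width: 12.8
grasp_force: 58.6
```

Free descent into the hole. Release and rise.

arm_command([
  {"grip":0.5,"linear":[0,0,0],"rot":[0,0,0]},
  {"grip":0.5,"linear":[0,0,0],"rot":[0,0,0]},
  {"grip":0.5,"linear":[0,0,0],"rot":[0,0,0]},
  {"grip":0.5,"linear":[0,0,0],"rot":[0,0,0]},
  {"grip":0.5,"linear":[0,0,-30],"rot":[0,0,0]},
  {"grip":0.5,"linear":[0,0,-80],"rot":[0,0,0]},
  {"grip":0.5,"linear":[0,0,-110],"rot":[0,0,0]},
  {"grip":0.5,"linear":[0,0,-110],"rot":[0,0,0]},
])

```text
clock: 11.9
position: [450.8, 26.6, 172.8]
ee_rot: [0.973, -0.231, 0.003, -0.002]
contact_force: [-0.9, -0.0, 0.1]
gripper_width: 42.7
grasp_force: 0.0
```

```bash
python3 - <<'E'
from h import *
ps={n:imaging.get_image(n) for n in("side","top")}; s=ps["side"];t=ps["top"]
m=mask(s,(20,90,60),(36,255,255)); m[:, :240]=0;m[:,262:]=0;m[:200]=0;m[235:]=0
ys,xs=np.nonzero(m); print("stylus",xs.min(),xs.max(),ys.min(),ys.max(),xs.mean(),ys.mean())
for n,p in ps.items():
    for d in models.tip_of(p,"pot1"): print(n,"pot",d["pixel"],np.round(world(p,d["pixel"],0),1),round(d["score"],2))
print("side amber",[b for b in blobs(mask(s,(8,190,90),(17,255,255)),10) if 50<b[1]<250 and b[0][1]>255 and b[0][0]<400])
for b in blobs(mask(s,(8,190,90),(17,255,255)),10):
    if 70<b[1]<160 and b[0][1]>262 and b[0][0]<400: print("z16",world(s,b[0],16))
# knobs in top: dark crescent body: use hue
mt=mask(t,(3,110,40),(20,255,230)); mt[:,:390]=0; mt[:,450:]=0; mt[:175]=0; mt[235:]=0
k=cv2.connectedComponentsWithStats(mt)
for i in range(1,k[0]):
    if k[2][i,4]>15: print("top blob",k[2][i],k[3][i])
E
```

```text
stylus 247 254 207 229 250.50344827586207 217.83448275862068
side pot [358.6, 330.2] [ 548.1 -317.4] 0.87
side pot [342.2, 290.6] [ 568.9 -217.1] 0.56
side pot [376.7, 277.4] [ 657.5 -215.9] 0.54
top pot [434.7, 221.9] [ 545.4 -321. ] 0.5
top pot [405.6, 186.0] [ 663.3 -230.5] 0.48
top pot [401.7, 216.4] [ 563.6 -214.8] 0.46
side amber [([378.0, 272.4], 88), ([342.5, 284.7], 98), ([358.8, 323.0], 133)]
z16 [ 658.07083757 -217.19880131]
z16 [ 569.46083984 -215.7789145 ]
z16 [ 549.27725767 -313.86997979]
top blob [399 184   9   9  38] [402.44736842 188.84210526]
top blob [400 210   8  10  36] [402.47222222 215.44444444]
top blob [430 217   9   9  50] [433.34 221.42]
```

```bash
python3 - <<'E'
from h import *
t=imaging.get_image("top")
for q in[(407.3,186.7),(407.3,215.3),(437.7,221.3)]: print(world(t,q,60))
print("spoon bowl",world(t,(395,163),0), arm.read_state()["joints"])
print(move([568,-216,120],0.12))
E
```

```text
[ 652.23567072 -221.79411124]
[ 563.06759397 -218.98699356]
[ 544.29558222 -311.82266634]
spoon bowl [ 740.25148532 -197.92302741] [ 4.21037953e-01  1.23233111e-01 -4.63283018e-01 -2.91404619e-04
 -9.87187028e-01  6.83969642e-01]
[[215.6, 162.2, 48.9], ('yaw_y', np.float64(-2.037)), ('rz', np.float64(0.985))]
```

arm_command([
  {"grip":0.6,"linear":[43,33,0],"rot":[0,0,0.17]},
  {"grip":0.6,"linear":[86,66,0],"rot":[0,0,0.34]},
  {"grip":0.6,"linear":[128,98,0],"rot":[0,0,0.5]},
  {"grip":0.6,"linear":[171,131,0],"rot":[0,0,0.67]},
  {"grip":0.6,"linear":[214,164,20],"rot":[0,0,0.84]},
  {"grip":0.6,"linear":[214,164,49],"rot":[0,0,0.985]},
  {"grip":0.6,"linear":[214,164,49],"rot":[0,0,0.985]},
  {"grip":0.6,"linear":[214,164,49],"rot":[0,0,0.985]},
])

```text
clock: 13.15
position: [567.1, -216.4, 121.7]
ee_rot: [0.749, -0.662, 0.0, 0.0]
contact_force: [0.1, -0.4, 0.1]
gripper_width: 51.4
grasp_force: 0.0
```

```bash
python3 - <<'E'
from h import *
p=imaging.get_image("side");s=arm.read_state();print(s["position"])
for b in blobs(mask(p,(8,190,90),(17,255,255)),10):
    if 70<b[1]<160 and b[0][1]>255 and b[0][0]<400: print("z16",world(p,b[0],16))
print(move([566,-217,33],0.12))
E
```

```text
[ 567.46839647 -216.22148816  122.43767497]
z16 [ 658.07083757 -217.19880131]
z16 [ 569.60116494 -215.5300944 ]
z16 [ 549.15784796 -314.06407196]
z16 [ -14.09310883 -171.78633814]
[[0.5, 1.7, 89.4], ('yaw_y', np.float64(-3.019)), ('rz', np.float64(0.003))]
```

arm_command([
  {"grip":0.6,"linear":[0,1,40],"rot":[0,0,0]},
  {"grip":0.6,"linear":[0,1,75],"rot":[0,0,0]},
  {"grip":0.6,"linear":[0,1,88],"rot":[0,0,0]},
  {"grip":0.6,"linear":[0,1,88],"rot":[0,0,0]},
  {"grip":0,"linear":[0,1,88],"rot":[0,0,0]},
  {"grip":0,"linear":[0,1,88],"rot":[0,0,0]},
  {"grip":0,"linear":[0,1,88],"rot":[0,0,0]},
  {"grip":0,"linear":[0,1,88],"rot":[0,0,0]},
  {"grip":0,"linear":[0,1,50],"rot":[0,0,0]},
  {"grip":0,"linear":[0,1,0],"rot":[0,0,0]},
])

```text
clock: 14.45
position: [564.2, -216.4, 120.5]
ee_rot: [0.748, -0.664, -0.002, 0.001]
contact_force: [0.6, 0.1, 0.2]
gripper_width: 11.9
grasp_force: 58.6
```

```bash
python3 - <<'E'
from h import *
p=imaging.get_image("side");t=imaging.get_image("top");s=arm.read_state();print(s["position"],s["gripper_width"],s["grasp_force"])
for q in("grip_lead","grip_rear"):
    a=models.tip_of(t,q);b=models.tip_of(p,q)
    print(q,[ (np.round(d["pixel"],1).tolist(),world(t,d["pixel"],96).round(1).tolist()) for d in a[:2]],[(np.round(d["pixel"],1).tolist(),world(p,d["pixel"],96).round(1).tolist()) for d in b[:2]])
f=p["frame"][130:350,225:395]; cv2.imwrite("pics/g5.png",cv2.resize(f[:,:,::-1],None,fx=2.6,fy=2.6,interpolation=3))
E
```

```text
[ 569.42382335 -217.65844567  127.45780439] 11.925850442693633 58.64351570606232
grip_lead [([298.2, 200.4], [606.5, 115.8])] [([291.1, 175.6], [599.5, 133.6])]
grip_rear [([432.9, 218.4], [551.2, -286.5])] [([333.9, 213.7], [619.7, -77.7]), ([252.6, 241.7], [417.6, -96.0])]
```

View pics/g5.png

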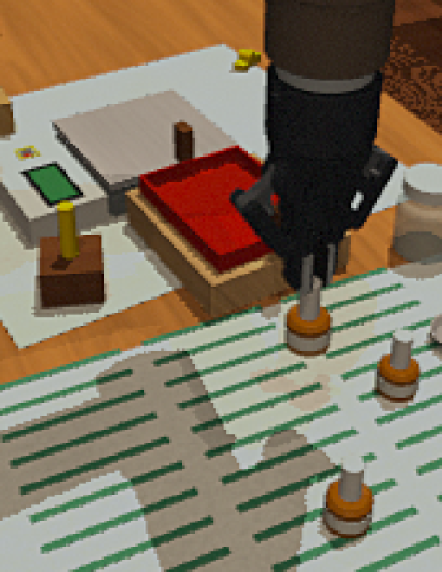

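```bash
python3 - <<'E'
from h import *
print(arm.read_state()["position"],move([607.5,69.5,80],0.125))
E
```

```text
[ 564.61958232 -216.35652619  120.0160668 ] [[-278.7, -76.7, 40.2], ('yaw_y', np.float64(-3.022)), ('rz', np.float64(-0.006))]
```

arm_command([
  {"grip":0,"linear":[-20,-5,-40],"rot":[0,0,0]},
  {"grip":0,"linear":[-75,-21,-45],"rot":[0,0,0]},
  {"grip":0,"linear":[-130,-36,-45],"rot":[0,0,0]},
  {"grip":0,"linear":[-185,-51,-45],"rot":[0,0,0]},
  {"grip":0,"linear":[-240,-66,-45],"rot":[0,0,0]},
  {"grip":0,"linear":[-278.7,-77,-40],"rot":[0,0,0]},
  {"grip":0,"linear":[-278.7,-77,-20],"rot":[0,0,0]},
  {"grip":0,"linear":[-278.7,-77,5],"rot":[0,0,0]},
  {"grip":0,"linear":[-278.7,-77,5],"rot":[0,0,0]},
  {"grip":0,"linear":[-278.7,-77,5],"rot":[0,0,0]},
])

```text
clock: 16.0
position: [609.1, 69.0, 116.3]
ee_rot: [0.748, -0.663, 0.0, 0.0]
contact_force: [0.9, -0.3, -0.5]
gripper_width: 11.9
grasp_force: 58.7
```

```bash
python3 - <<'E'
from h import *
p=imaging.get_image("side");s=arm.read_state();print(s["position"],s["gripper_width"],s["grasp_force"])
f=p["frame"][130:260,230:390]; cv2.imwrite("pics/g6.png",cv2.resize(f[:,:,::-1],None,fx=4,fy=4,interpolation=3))
print(move([607.5,69.5,80],0.125))
E
```

```text
[609.46038968  69.10710039 116.95674862] 12.002818259193813 58.692837953567505
[[-0.6, 1.9, 37.0], ('yaw_y', np.float64(-3.022)), ('rz', np.float64(-0.005))]
```

View pics/g6.png

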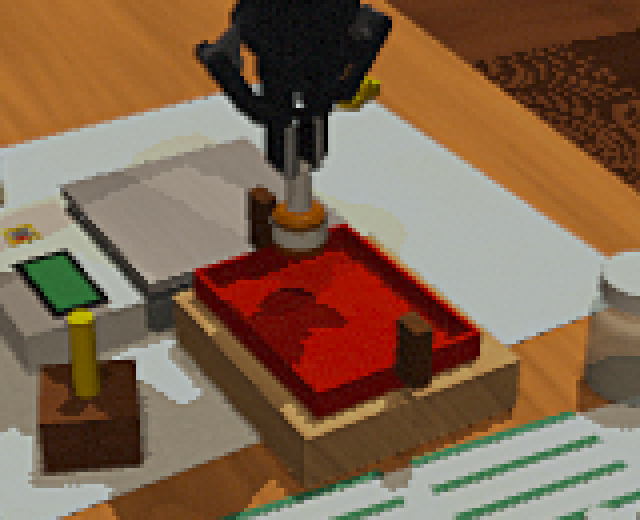

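```bash
python3 - <<'E'
from h import *
p=imaging.get_image("side")
for z in(60,70,80,90,100,110,120,140): print(z,pix(p,[608.5,69.5,z]))
f=p["frame"][170:200,293:317]; h=cv2.cvtColor(f,cv2.COLOR_RGB2HSV)
m=mask(p,(8,150,80),(20,255,255)); m[:170]=0;m[200:]=0;m[:,295:]&=255; print([b for b in blobs(m,8) if 295<b[0][0]<318])
E
```

```text
60 [303.7 197.2]
70 [303.7 194. ]
80 [303.7 190.8]
90 [303.6 187.6]
100 [303.6 184.3]
110 [303.6 181. ]
120 [303.6 177.7]
140 [303.5 170.8]
[([304.2, 183.2], 56)]
```

arm_command([
  {"grip":0,"linear":[-0.5,1,15],"rot":[0,0,0]},
  {"grip":0,"linear":[-0.5,1,28],"rot":[0,0,0]},
  {"grip":0,"linear":[-0.5,1,36],"rot":[0,0,0]},
  {"grip":0,"linear":[-0.5,1,37.5],"rot":[0,0,0]},
  {"grip":0,"linear":[-0.5,1,38],"rot":[0,0,0]},
  {"grip":0,"linear":[-0.5,1,38],"rot":[0,0,0]},
])

```text
clock: 16.85
position: [608.0, 69.6, 78.9]
ee_rot: [0.748, -0.663, 0.0, -0.0]
contact_force: [-1.5, 0.5, 4.4]
gripper_width: 12.5
grasp_force: 59.5
```

arm_command([
  {"grip":0.35,"linear":[0,0,0],"rot":[0,0,0]},
  {"grip":0.35,"linear":[0,0,0],"rot":[0,0,0]},
  {"grip":0.35,"linear":[0,0,0],"rot":[0,0,0]},
  {"grip":0.4,"linear":[0,0,-10],"rot":[0,0,0]},
  {"grip":0.5,"linear":[0,0,-60],"rot":[0,0,0]},
  {"grip":0.5,"linear":[0,0,-90],"rot":[0,0,0]},
  {"grip":0.5,"linear":[0,0,-90],"rot":[0,0,0]},
])

```text
clock: 17.73
position: [609.8, 70.2, 172.4]
ee_rot: [0.748, -0.663, 0.002, -0.003]
contact_force: [0.1, 0.6, -0.3]
gripper_width: 42.8
grasp_force: 0.0
```

```bash
cat >> h.py <<'E'
def pots(p):
    o=[]
    for b in blobs(mask(p,(8,150,80),(20,255,255)),10):
        (u,v),a=b
        if 60<a<260 and 280<u<400 and v>175: o.append((b,world(p,b[0],18).round(0).tolist(),world(p,b[0],62).round(0).tolist()))
    return o
E
python3 - <<'E'
from h import *
p=imaging.get_image("side"); print(*pots(p),sep="\n"); print(move([655,-219,125],0.125))
E
```

```text
(([377.6, 272.2], 96), [656.0, -218.0], [626.0, -254.0])
(([358.7, 322.8], 144), [548.0, -315.0], [527.0, -343.0])
[[292.5, -11.5, 44.9], ('yaw_y', np.float64(-3.022)), ('rz', np.float64(-0.005))]
```

arm_command([
  {"grip":0.55,"linear":[58,-2,0],"rot":[0,0,0]},
  {"grip":0.55,"linear":[117,-4,0],"rot":[0,0,0]},
  {"grip":0.55,"linear":[175,-7,0],"rot":[0,0,0]},
  {"grip":0.55,"linear":[234,-9,0],"rot":[0,0,0]},
  {"grip":0.55,"linear":[292,-11,0],"rot":[0,0,0]},
  {"grip":0.55,"linear":[292,-11,30],"rot":[0,0,0]},
  {"grip":0.55,"linear":[292,-11,45],"rot":[0,0,0]},
  {"grip":0.55,"linear":[292,-11,45],"rot":[0,0,0]},
])

```text
clock: 18.77
position: [652.5, -218.2, 121.1]
ee_rot: [0.748, -0.663, -0.002, 0.001]
contact_force: [0.4, -0.1, 0.2]
gripper_width: 46.9
grasp_force: 0.0
```

```bash
python3 - <<'E'
from h import *
p=imaging.get_image("side"); print(arm.read_state()["position"]);print(*pots(p),sep="\n"); print(move([655.5,-218.5,33],0.125))
f=p["frame"][130:300,240:400]; cv2.imwrite("pics/g7.png",cv2.resize(f[:,:,::-1],None,fx=3.5,fy=3.5,interpolation=3))
E
```

```text
[ 653.53581934 -218.26009822  122.78633484]
(([377.7, 272.3], 96), [656.0, -218.0], [626.0, -255.0])
(([358.9, 322.6], 150), [549.0, -314.0], [527.0, -343.0])
[[0.5, -2.1, 89.8], ('yaw_y', np.float64(-3.02)), ('rz', np.float64(-0.004))]
```

View pics/g7.png

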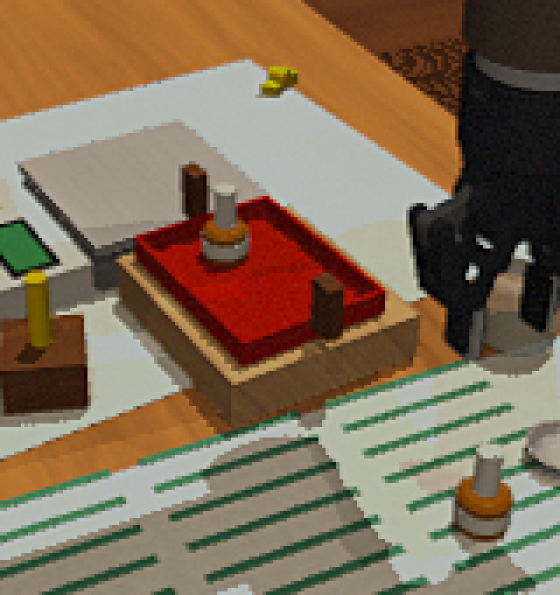

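Pot B stands in the tray near the lead end, at ~(305,197). Pot A at (378,272) is below the gripper. Next: grasp A.

arm_command([
  {"grip":0.55,"linear":[0.5,-2,40],"rot":[0,0,0]},
  {"grip":0.55,"linear":[0.5,-2,75],"rot":[0,0,0]},
  {"grip":0.55,"linear":[0.5,-2,89],"rot":[0,0,0]},
  {"grip":0.55,"linear":[0.5,-2,89],"rot":[0,0,0]},
  {"grip":0,"linear":[0.5,-2,89],"rot":[0,0,0]},
  {"grip":0,"linear":[0.5,-2,89],"rot":[0,0,0]},
  {"grip":0,"linear":[0.5,-2,89],"rot":[0,0,0]},
  {"grip":0,"linear":[0.5,-2,89],"rot":[0,0,0]},
])

```text
clock: 19.82
position: [656.9, -219.6, 36.6]
ee_rot: [0.748, -0.663, 0.002, -0.001]
contact_force: [-1.4, 0.7, 6.3]
gripper_width: 11.4
grasp_force: 58.7
```

```bash
python3 - <<'E'
from h import *
print(arm.read_state()["position"],move([613,25,80],0.125))
E
```

```text
[ 656.8972109  -219.55209017   36.55206387] [[-248.0, 14.0, -43.8], ('yaw_y', np.float64(-3.021)), ('rz', np.float64(-0.004))]
```

arm_command([
  {"grip":0,"linear":[0,0,-50],"rot":[0,0,0]},
  {"grip":0,"linear":[0,0,-105],"rot":[0,0,0]},
  {"grip":0,"linear":[-40,2,-130],"rot":[0,0,0]},
  {"grip":0,"linear":[-95,5,-130],"rot":[0,0,0]},
  {"grip":0,"linear":[-150,8,-130],"rot":[0,0,0]},
  {"grip":0,"linear":[-205,11,-130],"rot":[0,0,0]},
  {"grip":0,"linear":[-248,14,-125],"rot":[0,0,0]},
  {"grip":0,"linear":[-248,14,-80],"rot":[0,0,0]},
  {"grip":0,"linear":[-248,14,-80],"rot":[0,0,0]},
  {"grip":0,"linear":[-248,14,-80],"rot":[0,0,0]},
])

```text
clock: 21.08
position: [613.1, 24.9, 115.5]
ee_rot: [0.748, -0.663, 0.001, -0.0]
contact_force: [-0.2, 0.7, -0.0]
gripper_width: 11.6
grasp_force: 58.7
```

```bash
python3 - <<'E'
from h import *
s=arm.read_state();print(s["position"],s["gripper_width"],move([613,25,79.5],0.125))
E
```

```text
[613.10041414  24.86009407 115.49688977] 11.618585904703805 [[-0.2, 0.1, 36.0], ('yaw_y', np.float64(-3.022)), ('rz', np.float64(-0.005))]
```

arm_command([
  {"grip":0,"linear":[0,0,15],"rot":[0,0,0]},
  {"grip":0,"linear":[0,0,28],"rot":[0,0,0]},
  {"grip":0,"linear":[0,0,34],"rot":[0,0,0]},
  {"grip":0,"linear":[0,0,36],"rot":[0,0,0]},
  {"grip":0,"linear":[0,0,36],"rot":[0,0,0]},
  {"grip":0,"linear":[0,0,36],"rot":[0,0,0]},
])

```text
clock: 21.82
position: [612.5, 24.8, 80.7]
ee_rot: [0.749, -0.663, 0.001, 0.0]
contact_force: [-4.0, -0.6, 10.6]
gripper_width: 10.9
grasp_force: 60.5
```

Seated. Release and move to C.

arm_command([
  {"grip":0.35,"linear":[0,0,-1],"rot":[0,0,0]},
  {"grip":0.35,"linear":[0,0,-1],"rot":[0,0,0]},
  {"grip":0.35,"linear":[0,0,-1],"rot":[0,0,0]},
  {"grip":0.4,"linear":[0,0,-10],"rot":[0,0,0]},
  {"grip":0.5,"linear":[0,0,-60],"rot":[0,0,0]},
  {"grip":0.5,"linear":[0,0,-90],"rot":[0,0,0]},
  {"grip":0.5,"linear":[0,0,-90],"rot":[0,0,0]},
])

```text
clock: 22.7
position: [614.2, 25.7, 172.2]
ee_rot: [0.748, -0.663, 0.002, -0.003]
contact_force: [-0.4, -0.4, -0.0]
gripper_width: 42.5
grasp_force: 0.0
```

```bash
python3 - <<'E'
from h import *
p=imaging.get_image("side"); print(*pots(p),sep="\n"); print(blobs(mask(p,(8,150,80),(20,255,255))[175:215,285:345],20)); print(move([547,-314.5,125],0.125))
E
```

```text
(([311.7, 203.6], 61), [642.0, 90.0], [613.0, 29.0])
(([358.6, 322.8], 143), [548.0, -315.0], [527.0, -343.0])
[([46.0, 21.8], 25), ([18.3, 20.6], 50), ([26.7, 28.6], 61), ([48.5, 35.1], 24)]
[[329.8, 106.1, 44.3], ('yaw_y', np.float64(-3.022)), ('rz', np.float64(-0.005))]
```

arm_command([
  {"grip":0.55,"linear":[55,18,0],"rot":[0,0,0]},
  {"grip":0.55,"linear":[110,35,0],"rot":[0,0,0]},
  {"grip":0.55,"linear":[165,53,0],"rot":[0,0,0]},
  {"grip":0.55,"linear":[220,71,0],"rot":[0,0,0]},
  {"grip":0.55,"linear":[275,89,0],"rot":[0,0,0]},
  {"grip":0.55,"linear":[330,106,0],"rot":[0,0,0]},
  {"grip":0.55,"linear":[330,106,30],"rot":[0,0,0]},
  {"grip":0.55,"linear":[330,106,44],"rot":[0,0,0]},
  {"grip":0.55,"linear":[330,106,44],"rot":[0,0,0]},
  {"grip":0.55,"linear":[330,106,44],"rot":[0,0,0]},
])

```text
clock: 24.0
position: [547.3, -314.5, 125.1]
ee_rot: [0.749, -0.663, 0.001, -0.0]
contact_force: [-0.2, -0.1, 0.1]
gripper_width: 47.0
grasp_force: 0.0
```

```bash
python3 - <<'E'
from h import *
p=imaging.get_image("side"); print(*pots(p),sep="\n"); print(arm.read_state()["position"],move([547.5,-314.5,34],0.125))
E
```

```text
(([311.7, 203.6], 61), [642.0, 90.0], [613.0, 29.0])
(([358.7, 322.7], 144), [548.0, -315.0], [527.0, -343.0])
[ 547.42148328 -314.53165366  125.38821953] [[-0.1, 0.1, 91.4], ('yaw_y', np.float64(-3.02)), ('rz', np.float64(-0.003))]
```

arm_command([
  {"grip":0.55,"linear":[0,0,40],"rot":[0,0,0]},
  {"grip":0.55,"linear":[0,0,75],"rot":[0,0,0]},
  {"grip":0.55,"linear":[0,0,91],"rot":[0,0,0]},
  {"grip":0.55,"linear":[0,0,91],"rot":[0,0,0]},
  {"grip":0,"linear":[0,0,91],"rot":[0,0,0]},
  {"grip":0,"linear":[0,0,91],"rot":[0,0,0]},
  {"grip":0,"linear":[0,0,91],"rot":[0,0,0]},
  {"grip":0,"linear":[0,0,91],"rot":[0,0,0]},
])

```text
clock: 25.05
position: [548.0, -315.6, 35.2]
ee_rot: [0.748, -0.663, 0.002, -0.001]
contact_force: [1.3, -0.4, 5.6]
gripper_width: 12.1
grasp_force: 58.9
```

```bash
python3 - <<'E'
from h import *
print(arm.read_state()["position"],move([618,-19,80],0.125))
E
```

```text
[ 547.95951481 -315.60230964   35.23868203] [[-285.9, -105.4, -45.0], ('yaw_y', np.float64(-3.021)), ('rz', np.float64(-0.004))]
```

arm_command([
  {"grip":0,"linear":[0,0,-50],"rot":[0,0,0]},
  {"grip":0,"linear":[0,0,-105],"rot":[0,0,0]},
  {"grip":0,"linear":[-50,-18,-130],"rot":[0,0,0]},
  {"grip":0,"linear":[-105,-39,-130],"rot":[0,0,0]},
  {"grip":0,"linear":[-160,-59,-130],"rot":[0,0,0]},
  {"grip":0,"linear":[-215,-79,-130],"rot":[0,0,0]},
  {"grip":0,"linear":[-265,-98,-130],"rot":[0,0,0]},
  {"grip":0,"linear":[-286,-105.5,-130],"rot":[0,0,0]},
  {"grip":0,"linear":[-286,-105.5,-80],"rot":[0,0,0]},
  {"grip":0,"linear":[-286,-105.5,-80],"rot":[0,0,0]},
])

```text
clock: 26.3
position: [613.1, -19.1, 109.1]
ee_rot: [0.748, -0.664, -0.004, 0.004]
contact_force: [-0.2, -0.3, -0.5]
gripper_width: 12.0
grasp_force: 58.7
```

arm_command([
  {"grip":0,"linear":[0,0,0],"rot":[0,0,0]},
])

```text
clock: 26.42
position: [617.6, -19.3, 114.4]
ee_rot: [0.748, -0.664, 0.001, -0.0]
contact_force: [0.1, -0.0, -0.7]
gripper_width: 12.4
grasp_force: 58.7
```

```bash
python3 - <<'E'
from h import *
s=arm.read_state();print(s["position"],s["gripper_width"],move([618,-19,79.5],0.125))
E
```

```text
[617.57624392 -19.27248617 114.441187  ] 12.442209818119938 [[-0.2, -0.4, 34.9], ('yaw_y', np.float64(-3.022)), ('rz', np.float64(-0.005))]
```

arm_command([
  {"grip":0,"linear":[0,0,15],"rot":[0,0,0]},
  {"grip":0,"linear":[0,0,28],"rot":[0,0,0]},
  {"grip":0,"linear":[0,0,34],"rot":[0,0,0]},
  {"grip":0,"linear":[0,0,35],"rot":[0,0,0]},
  {"grip":0,"linear":[0,0,35],"rot":[0,0,0]},
  {"grip":0.35,"linear":[0,0,35],"rot":[0,0,0]},
  {"grip":0.35,"linear":[0,0,35],"rot":[0,0,0]},
  {"grip":0.35,"linear":[0,0,34],"rot":[0,0,0]},
])

```text
clock: 27.42
position: [616.8, -18.4, 79.0]
ee_rot: [0.748, -0.663, -0.0, 0.0]
contact_force: [-0.5, -0.1, 0.3]
gripper_width: 29.7
grasp_force: 0.0
```

arm_command([
  {"grip":0.4,"linear":[0,0,-10],"rot":[0,0,0]},
  {"grip":0.5,"linear":[0,0,-60],"rot":[0,0,0]},
  {"grip":0.5,"linear":[0,0,-80],"rot":[0,0,0]},
  {"grip":0.5,"linear":[50,0,-80],"rot":[0,0,0]},
  {"grip":0.5,"linear":[100,0,-80],"rot":[0,0,0]},
  {"grip":0.5,"linear":[150,0,-80],"rot":[0,0,0]},
  {"grip":0.5,"linear":[200,0,-80],"rot":[0,0,0]},
  {"grip":0.5,"linear":[200,0,-80],"rot":[0,0,0]},
])

```text
clock: 28.42
position: [640.7, -220.4, 159.4]
ee_rot: [0.747, -0.665, 0.0, 0.0]
contact_force: [0.3, 0.7, -0.5]
gripper_width: 42.6
grasp_force: 0.0
```

```bash
python3 - <<'E'
from h import *
p=imaging.get_image("side");t=imaging.get_image("top");s=arm.read_state();print(s["position"])
for q in("grip_lead","grip_rear","tray","pan_centre","board"):
    for c in(t,p):
        print(q,[(np.round(d["pixel"],1).tolist(),round(d["score"],2),[world(c,d["pixel"],z).round(1).tolist() for z in(40,45,96)]) for d in models.tip_of(c,q)[:1]])
a=cv2.resize(t["frame"][160:260,235:375][:,:,::-1],None,fx=5,fy=5,interpolation=3)
b=cv2.resize(p["frame"][150:250,240:380][:,:,::-1],None,fx=5,fy=5,interpolation=3)
cv2.imwrite("pics/t8.png",a);cv2.imwrite("pics/s8.png",b)
E
```

```text
[ 640.72487786 -217.37190312  159.50791141]
grip_lead [([295.6, 201.4], 0.93, [[609.5, 127.5], [608.9, 127.2], [603.5, 123.7]])]
grip_lead [([294.0, 177.5], 0.56, [[640.5, 213.2], [637.1, 204.9], [602.6, 120.4]])]
grip_rear [([358.8, 191.0], 0.7, [[641.9, -72.7], [641.3, -72.2], [634.4, -66.9]])]
grip_rear [([332.9, 209.0], 0.85, [[667.6, 12.5], [663.9, 6.0], [626.8, -59.5]])]
tray [([325.8, 202.4], 0.71, [[606.0, 32.0], [605.5, 32.1], [600.2, 32.8]])]
tray [([313.9, 211.0], 0.64, [[617.8, 25.2], [614.6, 18.7], [582.2, -48.1]])]
pan_centre [([271.9, 205.8], 0.71, [[595.7, 202.3], [595.3, 201.7], [590.5, 194.9]])]
pan_centre [([278.7, 179.7], 0.96, [[593.4, 219.9], [590.5, 211.5], [560.3, 126.4]])]
board []
board [([315.3, 223.0], 0.94, [[598.1, -24.1], [595.1, -30.1], [564.5, -92.2]])]
```

View pics/t8.png

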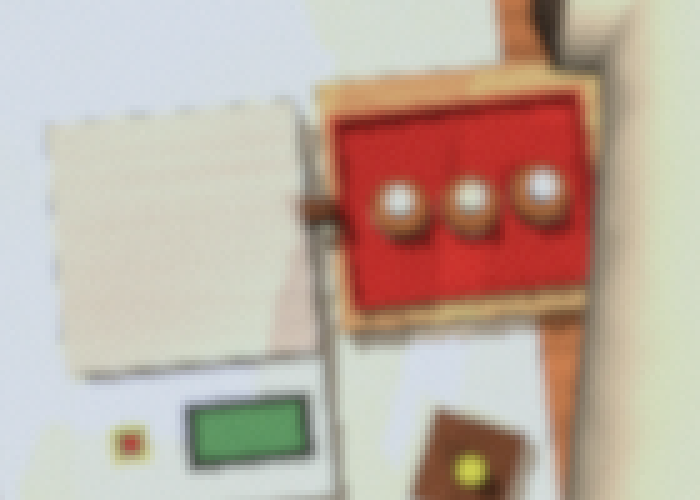

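View pics/s8.png

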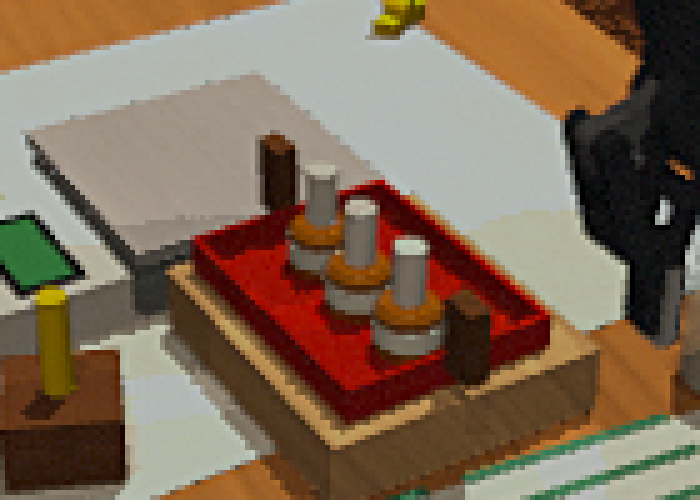

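```bash
python3 - <<'E'
from h import *
p=imaging.get_image("side");t=imaging.get_image("top")
def rep(n,c,pts,off,sc,z):
    W=np.array([world(c,(u/sc+off[0],v/sc+off[1]),z) for u,v in pts]); e=W[[1,2]].mean(0)-W[[0,3]].mean(0); f=W[[0,1]].mean(0)-W[[3,2]].mean(0)
    print(n,W.round(1).tolist(),"ctr",W.mean(0).round(1),"len",np.linalg.norm(e).round(1),np.linalg.norm(f).round(1),"head", np.arctan2(e[0],-e[1]).round(3),np.arctan2(f[1],f[0]).round(3))
rep("pan top",t,[(47,125),(297,100),(318,355),(75,378)],(235,160),5,45)
rep("tray top",t,[(328,120),(580,92),(588,287),(352,310)],(235,160),5,60)
rep("board top",t,[(315,88),(602,68),(620,290),(345,330)],(235,160),5,40)
rep("tray side",p,[(192,240),(382,182),(552,320),(345,392)][0:1]+[(382,182),(552,320),(345,392)],(240,150),5,60)
rep("pan side",p,[(25,135),(257,73),(385,185),(132,255)],(240,150),5,45)
E
```

```text
pan top [[661.7, 289.7], [677.2, 131.3], [516.1, 117.4], [502.3, 268.8]] ctr [589.3 201.8] len 155.6 161.2 head 0.094 0.108
tray top [[662.0, 110.8], [679.1, -46.9], [557.1, -50.2], [543.3, 95.6]] ctr [610.4  27.3] len 152.5 120.7 head 0.101 0.077
board top [[685.7, 120.2], [697.9, -62.8], [556.4, -72.0], [531.8, 100.8]] ctr [618.   21.6] len 178.8 148.4 head 0.103 0.097
tray side [[545.5, 94.2], [664.3, 106.4], [682.3, -51.4], [563.3, -61.4]] ctr [613.9  21.9] len 119.4 157.7 head 1.664 1.685
pan side [[504.2, 269.3], [662.6, 286.7], [675.6, 125.4], [518.5, 116.0]] ctr [590.3 199.3] len 158.3 157.9 head 1.655 1.657
```

```bash
python3 - <<'E'
from h import *
print(move([604,117,150],0.10))
E
```

```text
[[-335.8, -3.4, 9.4], ('yaw_y', np.float64(-3.021)), ('rz', np.float64(0.02))]
```

arm_command([
  {"grip":0.5,"linear":[-56,0,0],"rot":[0,0,0.02]},
  {"grip":0.5,"linear":[-112,-1,0],"rot":[0,0,0.02]},
  {"grip":0.5,"linear":[-168,-2,0],"rot":[0,0,0.02]},
  {"grip":0.5,"linear":[-224,-2,0],"rot":[0,0,0.02]},
  {"grip":0.5,"linear":[-280,-3,5],"rot":[0,0,0.02]},
  {"grip":0.5,"linear":[-336,-3.4,9],"rot":[0,0,0.02]},
  {"grip":0.5,"linear":[-336,-3.4,9],"rot":[0,0,0.02]},
  {"grip":0.5,"linear":[-336,-3.4,9],"rot":[0,0,0.02]},
])

```text
clock: 30.12
position: [604.0, 117.0, 150.3]
ee_rot: [0.742, -0.671, 0.0, 0.0]
contact_force: [-0.5, -1.2, -0.4]
gripper_width: 42.5
grasp_force: 0.0
```

```bash
python3 - <<'E'
from h import *
p=imaging.get_image("side");s=arm.read_state();print(s["position"],move([604,117,67],0.10))
for z in(67,96):print(pix(p,[*s["position"][:2],z]))
f=p["frame"][130:230,240:380]; cv2.imwrite("pics/s9.png",cv2.resize(f[:,:,::-1],None,fx=5,fy=5,interpolation=3))
E
```

```text
[604.12176364 116.33461096 150.39074015] [[-0.7, 0.1, 83.4], ('yaw_y', np.float64(-3.042)), ('rz', np.float64(-0.001))]
[295.3 187.2]
[295.1 178. ]
```

View pics/s9.png

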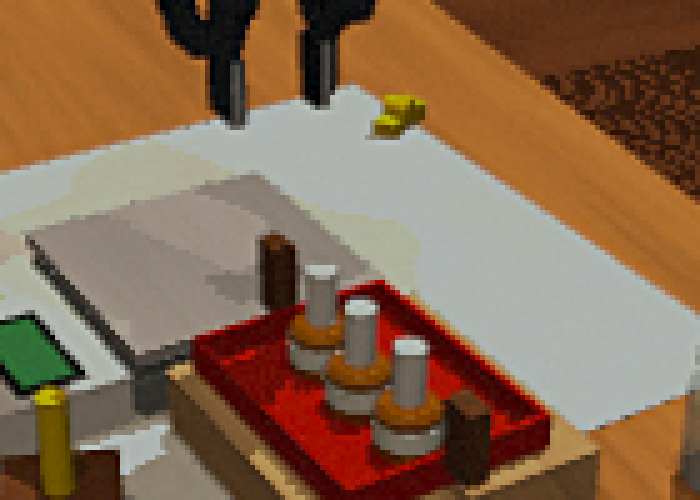

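Lead block top at (295.6,178), matching the tool axis (295.1,178). Next: descend and grip.

arm_command([
  {"grip":0.5,"linear":[0,0,40],"rot":[0,0,0]},
  {"grip":0.5,"linear":[0,0,70],"rot":[0,0,0]},
  {"grip":0.5,"linear":[0,0,82],"rot":[0,0,0]},
  {"grip":0.5,"linear":[0,0,82],"rot":[0,0,0]},
  {"grip":0,"linear":[0,0,82],"rot":[0,0,0]},
  {"grip":0,"linear":[0,0,82],"rot":[0,0,0]},
  {"grip":0,"linear":[0,0,82],"rot":[0,0,0]},
  {"grip":0,"linear":[0,0,82],"rot":[0,0,0]},
])

```text
clock: 31.18
position: [605.1, 117.2, 70.1]
ee_rot: [0.742, -0.671, 0.001, -0.001]
contact_force: [-0.6, -1.3, 5.9]
gripper_width: 11.6
grasp_force: 59.0
```

arm_command([
  {"grip":0,"linear":[0.5,0,-3],"rot":[0,-0.018,0]},
  {"grip":0,"linear":[1,0,-6],"rot":[0,-0.036,0]},
  {"grip":0,"linear":[1.5,0,-9.4],"rot":[0,-0.055,0]},
  {"grip":0,"linear":[1.5,0,-9.4],"rot":[0,-0.055,0]},
  {"grip":0,"linear":[1.5,0,-9.4],"rot":[0,-0.055,0]},
])

```text
clock: 31.8
position: [604.3, 115.5, 77.6]
ee_rot: [0.741, -0.671, -0.02, -0.019]
contact_force: [2.4, 1.3, -0.6]
gripper_width: 11.7
grasp_force: 58.6
```

```bash
python3 - <<'E'
from h import *
p=imaging.get_image("side");s=arm.read_state();print(s["position"],s["contact_force"],s["wrist_torque"])
f=p["frame"][150:250,240:380]; cv2.imwrite("pics/s10.png",cv2.resize(f[:,:,::-1],None,fx=5,fy=5,interpolation=3))
E
```

```text
[604.16472979 115.48357856  77.54316654] [ 1.90777637  2.67857934 -1.3457967 ] [ 0.24196751 -0.4522446   0.13830972]
```

View pics/s10.png

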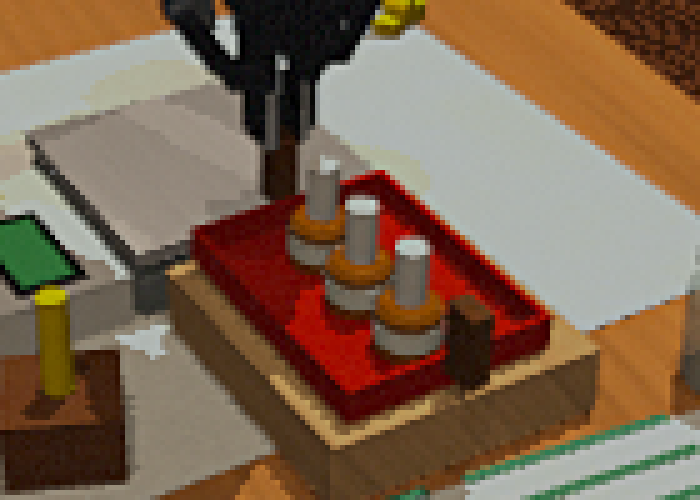

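The lead edge is raised slightly and the rear rests on the board. Next: slide.

arm_command([
  {"grip":0,"linear":[-5,0.2,0.3],"rot":[0,0,0]},
  {"grip":0,"linear":[-14,0.5,0.8],"rot":[0,0,0]},
  {"grip":0,"linear":[-24,0.9,1.3],"rot":[0,0,0]},
  {"grip":0,"linear":[-34,1.3,1.9],"rot":[0,0,0]},
  {"grip":0,"linear":[-44,1.7,2.4],"rot":[0,0,0]},
  {"grip":0,"linear":[-54,2,3],"rot":[0,0,0]},
  {"grip":0,"linear":[-64,2.4,3.5],"rot":[0,0,0]},
  {"grip":0,"linear":[-70,2.6,3.8],"rot":[0,0,0]},
  {"grip":0,"linear":[-70,2.6,3.8],"rot":[0,0,0]},
])

```text
clock: 32.98
position: [594.7, 186.2, 78.0]
ee_rot: [0.741, -0.67, -0.021, -0.019]
contact_force: [-0.9, 1.4, -2.0]
gripper_width: 11.6
grasp_force: 58.7
```

arm_command([
  {"grip":0,"linear":[-4,0.2,0.5],"rot":[0,0.01,0]},
  {"grip":0,"linear":[-12,0.5,1.2],"rot":[0,0.025,0]},
  {"grip":0,"linear":[-20,0.8,2],"rot":[0,0.04,0]},
  {"grip":0,"linear":[-28,1.1,3],"rot":[0,0.055,0]},
  {"grip":0,"linear":[-36,1.4,4],"rot":[0,0.055,0]},
  {"grip":0,"linear":[-42,1.6,4.4],"rot":[0,0.055,0]},
  {"grip":0,"linear":[-45,1.7,4.5],"rot":[0,0.055,0]},
  {"grip":0,"linear":[-45,1.7,4.5],"rot":[0,0.055,0]},
])

```text
clock: 33.98
position: [588.4, 230.4, 75.9]
ee_rot: [0.742, -0.671, -0.0, -0.0]
contact_force: [-0.8, 0.3, -0.1]
gripper_width: 11.3
grasp_force: 58.8
```

```bash
python3 - <<'E'
from h import *
p=imaging.get_image("side");t=imaging.get_image("top");s=arm.read_state();print(s["position"],s["contact_force"])
for c in(t,p):
    m=mask(c,(0,150,60),(6,255,255));n,l,st,ce=cv2.connectedComponentsWithStats(m[:,250:]); i=1+np.argmax(st[1:,4]); q=cv2.approxPolyDP(cv2.convexHull(np.argwhere(l==i)[:,::-1].astype(np.int32)+[250,0]),4,True)[:,0]; print([ (q_.tolist(),world(c,q_,65).round(0).tolist()) for q_ in q])
E
```

```text
[588.4562501  230.28753152  75.99827337] [-1.14881747  1.4674505  -0.97664592]
[([318, 221], [546.0, 57.0]), ([269, 225], [534.0, 207.0]), ([266, 189], [646.0, 218.0]), ([313, 184], [661.0, 72.0])]
[([303, 203], [592.0, 37.0]), ([284, 210], [536.0, 28.0]), ([259, 178], [531.0, 211.0]), ([275, 173], [583.0, 220.0])]
```

arm_command([
  {"grip":0,"linear":[-6,0,0],"rot":[0,0,0]},
  {"grip":0,"linear":[-15,0.2,0.3],"rot":[0,0,0]},
  {"grip":0,"linear":[-25,0.3,0.5],"rot":[0,0,0]},
  {"grip":0,"linear":[-35,0.4,0.7],"rot":[0,0,0]},
  {"grip":0,"linear":[-45,0.5,1],"rot":[0,0,0]},
  {"grip":0,"linear":[-54,0.6,1.2],"rot":[0,0,0]},
  {"grip":0,"linear":[-60,0.7,1.4],"rot":[0,0,0]},
  {"grip":0,"linear":[-63,0.7,1.5],"rot":[0,0,0]},
  {"grip":0,"linear":[-63,0.7,1.8],"rot":[0,0,0]},
  {"grip":0,"linear":[-63,0.7,2],"rot":[0,0,0]},
])

```text
clock: 35.33
position: [581.8, 292.5, 75.1]
ee_rot: [0.742, -0.671, 0.0, -0.0]
contact_force: [-1.0, -4.4, 5.7]
gripper_width: 11.5
grasp_force: 59.6
```

```bash
python3 - <<'E'
from h import *
p=imaging.get_image("side");t=imaging.get_image("top");s=arm.read_state();print(s["position"],s["contact_force"])
m=mask(t,(0,150,60),(6,255,255));n,l,st,ce=cv2.connectedComponentsWithStats(m[:,220:]); i=1+np.argmax(st[1:,4]); q=cv2.approxPolyDP(cv2.convexHull(np.argwhere(l==i)[:,::-1].astype(np.int32)+[220,0]),4,True)[:,0]; print([ (q_.tolist(),world(t,q_,65).round(0).tolist()) for q_ in q])
cv2.imwrite("pics/f1.png",np.vstack([cv2.resize(c[:,:,::-1],(560,280),interpolation=3) for c in (t["frame"][165:255,220:400],p["frame"][145:235,220:400])]))
E
```

```text
[581.77889338 292.51581528  75.07341752] [-1.16821211 -4.10437019  5.55535074]
[([298, 222], [543.0, 118.0]), ([250, 228], [525.0, 265.0]), ([246, 192], [637.0, 280.0]), ([294, 187], [652.0, 131.0])]
```

View pics/f1.png

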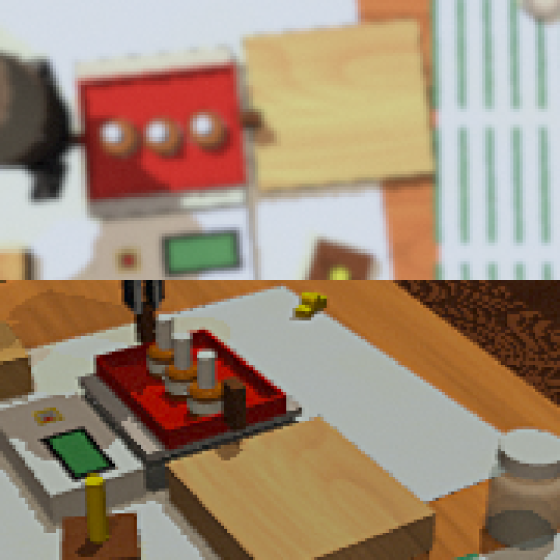

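The tray lies on the pan, centred within about 3 mm, with all three pots upright and the stylus home. Next: release and retreat.

arm_command([
  {"grip":0.45,"linear":[0,0,0],"rot":[0,0,0]},
  {"grip":0.45,"linear":[0,0,0],"rot":[0,0,0]},
  {"grip":0.45,"linear":[0,0,0],"rot":[0,0,0]},
  {"grip":0.45,"linear":[0,0,0],"rot":[0,0,0]},
  {"grip":0.45,"linear":[0,0,-20],"rot":[0,0,0]},
  {"grip":0.45,"linear":[0,0,-70],"rot":[0,0,0]},
  {"grip":0.45,"linear":[-40,0,-100],"rot":[0,0,0]},
  {"grip":0.45,"linear":[-90,0,-100],"rot":[0,0,0]},
  {"grip":0.45,"linear":[-90,0,-100],"rot":[0,0,0]},
  {"grip":0.45,"linear":[-90,0,-100],"rot":[0,0,0]},
])

```text
clock: 36.67
position: [572.0, 381.7, 173.1]
ee_rot: [0.742, -0.671, -0.0, 0.001]
contact_force: [0.1, -0.2, 0.5]
gripper_width: 38.2
grasp_force: 0.0
```

```bash
python3 - <<'E'
from h import *
p=imaging.get_image("side");t=imaging.get_image("top");s=arm.read_state();print(s["position"],s["contact_force"])
m=mask(t,(0,150,60),(6,255,255));n,l,st,ce=cv2.connectedComponentsWithStats(m[:,220:]); i=1+np.argmax(st[1:,4]); q=cv2.approxPolyDP(cv2.convexHull(np.argwhere(l==i)[:,::-1].astype(np.int32)+[220,0]),4,True)[:,0]; W=np.array([world(t,x,65) for x in q]); print(W.round(0).tolist(),W.mean(0))
for q in("grip_lead","grip_rear"):
    for c in(t,p): print(q,[(world(c,d["pixel"],101).round(1).tolist(),round(d["score"],2)) for d in models.tip_of(c,q)[:1]])
print(models.spot_in(p,"pot1"))
E
```

```text
[572.42873212 380.87177063 173.37390795] [-0.31018558 -0.3328637  -0.09466875]
[[543.0, 118.0], [525.0, 269.0], [637.0, 280.0], [655.0, 134.0]] [590.01624446 200.19769097]
grip_lead [([574.8, 299.0], 0.85)]
grip_lead [([578.0, 307.8], 0.57)]
grip_rear [([608.4, 109.2], 0.84)]
grip_rear [([596.8, 101.1], 0.74)]
[{'rect': [278.5, 167.6, 288.8, 190.0], 'score': 0.71}, {'rect': [269.1, 160.0, 280.2, 184.2], 'score': 0.64}, {'rect': [248.1, 152.3, 310.5, 197.1], 'score': 0.59}, {'rect': [268.6, 155.0, 278.2, 175.6], 'score': 0.51}, {'rect': [248.3, 207.3, 255.0, 226.3], 'score': 0.16}]
```

The tray centre at (590,200) matches the pan centre at (590,201), so I'm handing in.

```bash
python3 -c "
from bench import job
print(job.job_done())"
```

```text
the job is handed in; nothing more can be done
None
```

I pressed the tare button fully down with the stylus, put the stylus back in its stand, and slid the tray with all three pots upright onto the pan, centred to about 3 mm by the cameras; the job is handed in, but it returned no verdict.

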